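# Seat the screw-down key in the rolling mill and hold it home

### The job

A silver strip is nipped fast in the rolling mill: pull the mill's T-handled key up out of the wooden tool block and fit it into the hub on top of the mill, turning it until its feather key slips into the keyway, then push it down against the ejector spring until its collar sits flat on the hub. Finish while still gripping the key and pushing it fully home, because the spring throws it out when you let up, and leave the other tools on the bench and in the block where they are.

Things in the scene. Friction and masses are not known exactly. Their poses are not given: they have to be found in the camera images.
- t_key: the mill's T-handled key, bare steel, 142 mm long, about 0.4 kg, upright in one of the tool block's three holes (which one varies); the only T-handled tool. Origin: centre of its lower tip, +z up the shaft. Shaft 16 mm in diameter, tip tapered to 10 mm over 4.5 mm; collar 38 mm in diameter, 36 to 42 mm above the tip, resting on the block's top. Feather key along its own +x.
- key_handle (a point): middle of the T-key's handle bar, on the shaft's axis 130 mm above the tip. The bar has flat sides: 18 mm thick (key's x), 78 mm long (key's y), 24 mm high (118 to 142 mm above the tip). Grip it across the 18 mm, from above. Same axes as the T-key.
- key_feather (a point): outer face of the feather key, 13 mm from the shaft's axis along the T-key's +x and 24 mm above the tip. The feather key is 7 mm wide and runs from 10 mm above the tip (lowest 3.5 mm pointed) up to the collar; a small screw head on the collar's top marks its side. In the block it is hidden in the hole and points to the robot's side (-x) within 0.65 rad.
- hub: steel hub of the mill's gap adjuster, 44 mm in diameter, upright in the middle of the mill's top. Origin: centre of its flat upper face, 166 mm above the bench, +z up, +x along its keyway. Bore 18.4 mm in diameter with a 1.6 mm chamfer. It does not turn (the rolls are nipped on a strip). Fully home, the T-key's collar lies on this face, its tip 36 mm below it.
- hub_keyway (a point): mouth of the single keyway, on the hub's upper face, 12 mm from its axis along its +x, which points to the robot's side (-x) within 0.7 rad. The keyway is 9 mm wide, reaches 15 mm from the axis and runs the full depth. Out of line, the feather key lands on the face with the tip 10 mm deep; in line within about 0.08 rad it goes on down.
- ejector (a joint): spring ejector: a round plunger at the bottom of the hub's bore, its top 24 mm below the upper face. Value: m pressed down, 0 at rest, 0.012 with the T-key fully home (stop at 0.0125). The spring takes 8 N to start and 13 N at 0.012 (the key's weight of 3 to 4.5 N helps) and lifts the key again when the pushing stops.
- mill: small rolling mill in grey paint with steel rolls, fixed to the bench: base 130 x 150 mm, frame 86 mm deep and 140 mm wide (181 mm over gear cover and crank stub), flat top 150 mm high, with the hub in the middle of the top and two lower screw gears beside it (to 161 mm). Origin: centre of its underside; it faces -x at yaw 0.
- tool_block: dark wooden tool block fixed to the bench, 72 x 204 x 55 mm high. Origin: centre of its underside. Three holes 30 mm in diameter, 47 mm deep, at -68, 0 and +68 mm along its own y.
- punch: steel doming punch with a ball head, 131 mm long, upright in a hole of the tool block, reaching 139 mm above the bench; origin at its foot. Leave alone.
- bezel_mandrel: tapered steel mandrel, 146 mm long, upright in a hole of the tool block, reaching 154 mm above the bench; origin at its foot. Leave alone.
- crank: the mill's crank lying on the bench, arm 110 mm, grip 82 mm high at its +x end; origin on the bench at mid-arm. Leave alone.
- needle_file: needle file 185 mm long lying along its x; origin near its middle, on the bench. Leave alone.
- hammer: hammer 240 mm long lying along its x; origin under its middle. Leave alone.
- jar: amber glass jar 60 mm in diameter, 65 mm high; origin under its centre. Leave alone.
- bench_block: steel bench block 75 x 75 x 22 mm; origin under its centre. Leave alone.
- ring_clamp: wooden ring clamp 132 mm long, 26 mm wide, 20 mm high, lying along its x; origin under its middle. Leave alone.
Things that resemble listed ones, but are neither listed nor needed, are in the scene too. What is shaped like the t_key but yellow is not meant.

How it is judged:
By the outcome, as a careful person would: the job done as asked, in the order asked, and still so for the second after the job is handed in, while the arm keeps its last pose, push and grip.
It also fails if it takes over 45 s, if anything falls off the work surface, if the arm or the gripper's body presses on something with over 40 N, if the wrist force passes 120 N, or if a joint passes its speed limit or range.

### The arm

A 7-joint arm with a two-finger parallel gripper is mounted at the origin on the work surface. World frame = base frame: x ahead of the robot, y to its left, z up, the work surface at z = 0. Lengths are in mm, angles in rad, forces in N, time in s.
With the tool pointing down it reaches from about 400 to 875 mm from the base axis. Payload 4.4 kg.
Tool frame: the origin (TCP) lies where the fingers leave the gripper's body, on its centre line; the fingertips stand 73 mm ahead of it and the grasp point (between the pads) lies 54 mm ahead of it; z points along the fingers, y is the line along which they close (so a half turn about z gives the same grasp; the last joint's range is limited). The gripper opens to 85 mm and grips with 20 to 120 N. Pads are 22 mm wide; open, the fingers measure 114 mm over their backs; the gripper's body (76 mm by 85 mm) begins 54 mm behind the grasp point. The pads swing forward as they close: fully open they stand 13 mm farther back than shut.
Start: joints at [-1.252, 0.628, 0.038, 1.517, -0.027, 0.996, -0.02], TCP at [243.973, 602.49, 303.913] pointing down, gripper open.
Joint ranges: [-3.06, 3.06], [-0.37, 2.12], [-1.25, 1.32], [0.18, 2.47], [-1.1, 4.24], [0.23, 1.98], [-2.94, 2.94]. Speed limits (rad/s): [2.57, 2.57, 3.14, 3.14, 3.14, 3.14, 3.14].

### API

Orientations are given as [roll, pitch, yaw] about the fixed x, y, z axes, in that order (R = Rz(yaw) Ry(pitch) Rx(roll)).
In Python, from cell import ctrl gives the robot as it stands.
- The arm moves only by the tool send_rows, never from a script. Its argument "rows" is a list that holds one entry, the list of rows, each a list of 6 numbers: the shift along the tool's x, y, z in cm, then the turn, a rotation vector about the tool's x, y, z in rad. In form: [[[tx, ty, tz, wx, wy, wz], ...]]. A call has 1 to 10 rows; each row is the pose to reach, as a shift and turn from the pose commanded when the call began, along the tool's axes at that moment; what a row does not reach only later rows make up. A row lasts 1/10 s, in which the tool goes at most 50 mm and 8.59 degrees, less where a joint would pass 70% of its speed; a pose out of reach is approached as far as the arm can. A call with a gripper value outside its range is refused whole. "grip" is the closure in counts, from 0 (fully open) to 255 (shut), set as the call begins (left out, the last holds). The fingers move at their own pace and stop on an object; the grip force is fixed at half the most. Time passes only in rows, so rows that repeat a pose let the fingers close. It gives the time, the measured TCP pose, the force, the opening and the grip force at its end, in the units of the state.
- ctrl.read_state(): the state, without advancing time (a new reading comes with each control period).
- ctrl.get_image(name): name is "side" or "top" or "wrist"; returns a dict with "pixels" (480x640x3 uint8, red, green, blue), "fx", "fy", "cx", "cy" (pixels), "extrinsics" (4x4, takes a point from camera to world coordinates); the wrist camera has in their place "mount" (4x4, takes a point from camera to tool coordinates, whose origin is the TCP and whose axes are the flange's). Camera axes: x right, y up, looking along -z (the intrinsics and any distortion apply to the point x, -y, -z); pixel columns grow to the right and rows downward; lengths in mm; the calibration is good to about 2 mm. A picture is of the moment at which its call begins: read the wrist's pose just before it. There is no depth.
- ctrl.finish_job(): hands the job in; it is judged then, once.
The state is a dict: "clock": time; "qpos": joint angles; "qd": joint speeds; "tau": joint torques, N m; "eef_pos": TCP position; "tool_rot": TCP orientation; "force": force on the tool from outside, world axes, zero at the start; "torque": the same for the moment, N m; "width": finger opening in mm; "gripper_force": force on a finger pad.
Only numpy, scipy, OpenCV 4.12 (cv2) and the standard library are available. Lean on these libraries where they do the work, as an engineer would, in place of code of your own. Each camera call takes 0.05 s, during which the arm holds its last target. There are 200 camera calls.

## Working session

There is one attempt and no reset: what is moved stays moved. The work goes in short steps, Python scripts to look and compute and a tool call to move; the robot and the scene stay as the last step left them, time stands still between calls to the robot, and variables do not carry over. Pictures are saved under pics/ and viewed, at most 10 in all, crops included, and the job is handed in when it is done.

Besides the shell and the picture viewer there is one more tool, called in YAML: its name, and indented under it one key for each argument. send_rows: Moves the arm, as the interface text tells. Its arguments: {"type":"object","properties":{"rows":{"type":"array","items":{"type":"array","items":{"type":"array","items":{"type":"number"}}}},"grip":{"type":"number"}},"required":["rows"]}

```bash
ls; mkdir -p pics
python3 - <<'E'
from cell import ctrl
import cv2,numpy as np
s=ctrl.read_state();print({k:np.round(v,3).tolist() for k,v in s.items()})
for n in("side","top"):
    d=ctrl.get_image(n);cv2.imwrite(f"pics/{n}0.png",d["pixels"][...,::-1])
    print(n,d["fx"],d["fy"],d["cx"],d["cy"],np.round(d["extrinsics"],4).tolist(),[k for k in d])
E
```

```text
pics
{'clock': 0.0, 'qpos': [-1.252, 0.629, 0.038, 1.518, -0.027, 0.996, -0.02], 'qd': [-0.002, 0.0, 0.001, 0.001, 0.0, 0.0, 0.0], 'tau': [0.0, -56.34, 1.227, -19.345, 0.011, 0.01, 0.0], 'eef_pos': [243.772, 602.023, 302.996], 'tool_rot': [-3.14, 0.0, 2.757], 'force': [0.576, 0.104, -0.197], 'torque': [-0.026, 0.011, -0.02], 'gripper_force': 0.0, 'width': 85.466}
side 606.8306016495233 606.8306016495233 310.644124467454 245.49274421348017 [[-0.2542, 0.5334, -0.8067, -474.4922], [-0.9671, -0.1314, 0.2179, 307.9316], [0.0102, 0.8356, 0.5493, 810.7028], [0.0, 0.0, 0.0, 1.0]] ['pixels', 'fx', 'fy', 'cx', 'cy', 'extrinsics']
top 480.57142280620184 480.57142280620184 317.91034685684775 241.09540244489935 [[-0.0224, 0.9858, -0.1665, 349.3913], [-0.9995, -0.0255, -0.0167, 10.3462], [-0.0207, 0.166, 0.9859, 1122.032], [0.0, 0.0, 0.0, 1.0]] ['pixels', 'fx', 'fy', 'cx', 'cy', 'extrinsics']
```

View pics/side0.png

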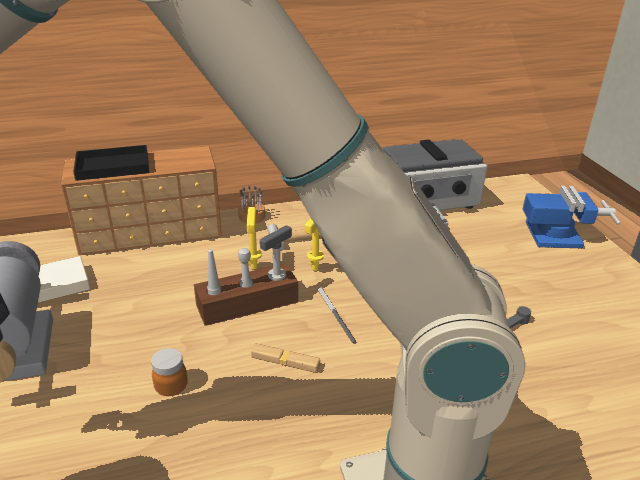

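View pics/top0.png

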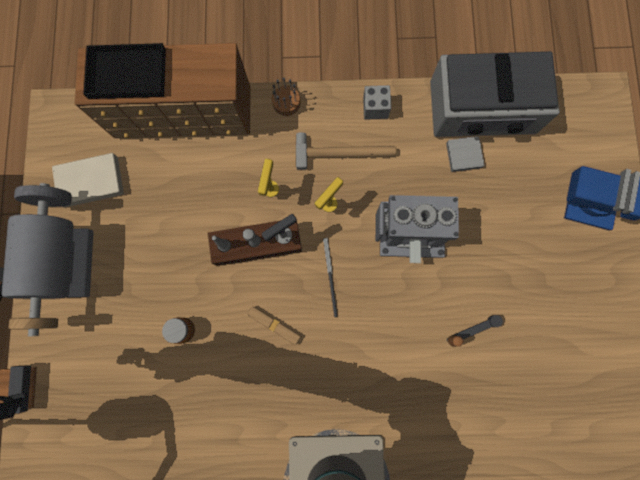

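The side view shows the block with three tools: mandrel (212,270), ball-headed punch (245,265) and a grey T-handle (276,240). The yellow T-shapes at (253,235) and (315,240) are decoys. In the top view the grey T-handle is at (280,228), the yellow ones are at (266,178) and (330,193), and the hub is at (425,216). The grey one is the bare-steel T-key; I'll confirm this in a crop.

```bash
cat > h.py <<'E'
from cell import ctrl
import cv2,numpy as np
from scipy.spatial.transform import Rotation as R
def cam(n):
    s=ctrl.read_state(); d=ctrl.get_image(n)
    if n=="wrist":
        T=np.eye(4);T[:3,:3]=R.from_euler("xyz",s["tool_rot"]).as_matrix();T[:3,3]=s["eef_pos"];d["extrinsics"]=T@np.array(d["mount"])
    return d
def ray(d,u,v,z):
    E=np.array(d["extrinsics"]);r=E[:3,:3]@[(u-d["cx"])/d["fx"],-(v-d["cy"])/d["fy"],-1]
    return E[:3,3]+r*(z-E[2,3])/r[2]
def proj(d,p):
    E=np.array(d["extrinsics"]);q=E[:3,:3].T@(np.array(p)-E[:3,3])
    return np.array([d["cx"]-d["fx"]*q[0]/q[2],d["cy"]+d["fy"]*q[1]/q[2]])
E
python3 - <<'E'
from h import *
d=cam("top");p=d["pixels"][...,::-1]
a=cv2.resize(p[200:280,200:310],None,fx=4,fy=4,interpolation=2);b=cv2.resize(p[180:260,375:465],None,fx=4,fy=4,interpolation=2)
cv2.imwrite("pics/c1.png",np.hstack([a,b]))
for u,v,z in((266,234,161),(294,219,161),(280,227,161),(425,216,166)):print(u,v,ray(d,u,v,z).round(1))
E
```

```text
266 234 [529.1 132.1 161. ]
294 219 [558.8  74.5 161. ]
280 227 [542.9 103.4 161. ]
425 216 [ 556.8 -191.6  166. ]
```

View pics/c1.png

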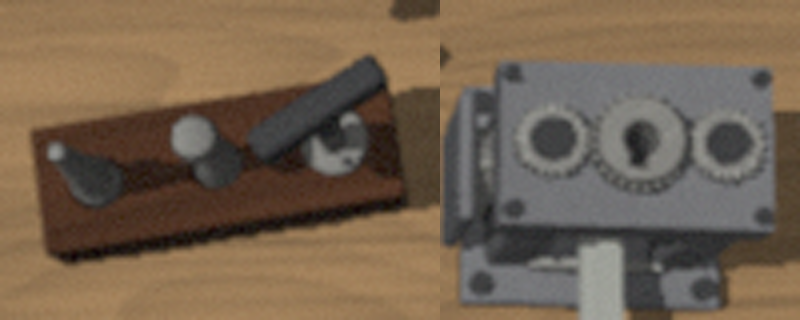

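The crop confirms that the bare-steel T-key is in the right-hand hole. Its bar runs from (265,236) to (292,219) and its collar is at about (284,235). The hub is at (425,216), with its keyway towards the robot and slightly left. Next I'll go above the key.

```bash
cat >> h.py <<'E'
def go(x,y,z,yaw):
    s=ctrl.read_state();M=R.from_euler("xyz",s["tool_rot"]);G=R.from_euler("xyz",[np.pi,0,yaw])
    t=M.inv().apply(np.array([x,y,z])-s["eef_pos"])/10;w=(M.inv()*G).as_rotvec()
    print("t=0.."+str(s["clock"]),"shift",t.round(3).tolist(),"turn",w.round(4).tolist(),"steps",max(np.linalg.norm(t)/5,np.degrees(np.linalg.norm(w))/8.59).round(2))
E
python3 - <<'E'
from h import *
d=cam("top");print(ray(d,283.8,235.5,61).round(1))
d=cam("wrist");print(np.round(d["mount"],3).tolist(),d["fx"],d["cx"],d["cy"],list(d))
go(545,103,305,2.05)
E
```

```text
[543.3 104.7  61. ]
[[-0.001, 0.962, 0.271, 67.722], [1.0, 0.001, 0.0, -0.669], [-0.0, 0.271, -0.962, -70.238], [0.0, 0.0, 0.0, 1.0]] 360.8079511097143 325.4432914032556 246.42778990765456 ['pixels', 'fx', 'fy', 'cx', 'cy', 'mount', 'extrinsics']
t=0..0.25 shift [-46.653, -34.973, -0.123] turn [-0.0009, 0.0003, 0.7068] steps 11.66
```

send_rows:
  rows:
    - [[-2,-1.5,0,0,0,0.03],[-5.5,-4.1,0,0,0,0.08],[-9.4,-7.1,0,0,0,0.14],[-13.4,-10,0,0,0,0.2],[-17.3,-13,0,0,0,0.26],[-21.2,-15.9,0,0,0,0.32],[-25,-18.8,0,0,0,0.38],[-29,-21.7,0,0,0,0.44],[-33,-24.7,0,0,0,0.5],[-37,-27.7,0,0,0,0.56]]
  grip: 0

```text
clock: 1.25
eef_pos: [483.7, 205.1, 304.1]
tool_rot: [3.141, -0.0, 2.195]
force: [0.8, 1.6, 0.4]
width: 85.7
gripper_force: 0.0
```

Run:
```python
from h import *
s=ctrl.read_state();print(s["eef_pos"],s["tool_rot"],s["force"])
go(545,103,305,2.05)
```

```text
[483.68922517 205.13485149 304.09498319] [ 3.14106432e+00 -9.77128197e-05  2.19461473e+00] [0.81519409 1.57048811 0.42116519]
t=0..1.25 shift [-11.871, -0.99, -0.092] turn [0.0005, -0.0001, 0.1446] steps 2.38
```

send_rows:
  rows:
    - [[-4,-0.3,0,0,0,0.05],[-8,-0.7,0,0,0,0.1],[-11,-0.9,0,0,0,0.14],[-11.9,-1,0,0,0,0.145],[-11.9,-1,0,0,0,0.145]]

```text
clock: 1.75
eef_pos: [544.9, 103.2, 303.8]
tool_rot: [-3.141, 0.0, 2.049]
force: [-0.6, -0.4, 0.5]
width: 85.4
gripper_force: 0.0
```

Run:
```python
from h import *
d=cam("wrist");p=d["pixels"][...,::-1].copy();cv2.imwrite("pics/w1.png",p)
s=ctrl.read_state();print(s["eef_pos"],s["tool_rot"])
for q in((543,103,161),(543,104,61)):print(proj(d,q))
```

```text
[544.16029782 105.06818985 303.68391681] [-3.14108266e+00 -1.05118330e-03  2.05200533e+00]
[322.28838051 256.9753431 ]
[323.81492154 222.12002222]
```

View pics/w1.png

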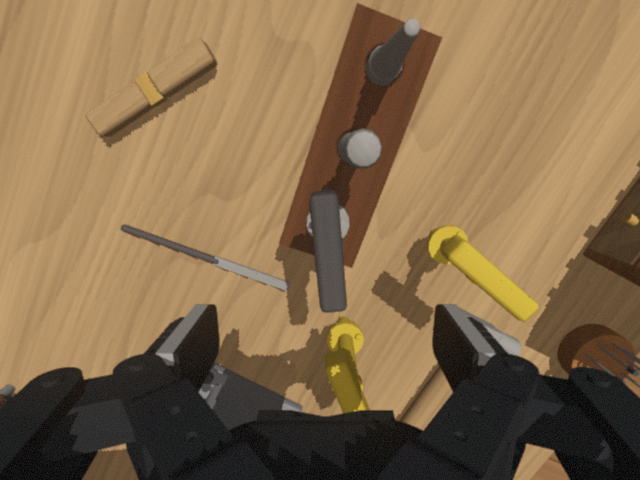

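Run:
```python
from h import *
d=cam("wrist");t=cam("top")
g=d["pixels"][180:320,300:355].max(2)
m=(d["pixels"].max(2)<95)&(np.ptp(d["pixels"].astype(int),axis=2)<12);m[:185]=0;m[316:]=0;m[:,:300]=0;m[:,355:]=0
n,l,st,c=cv2.connectedComponentsWithStats(m.astype(np.uint8));i=1+st[1:,4].argmax();ys,xs=np.where(l==i)
r=cv2.minAreaRect(np.c_[xs,ys].astype(np.float32));b=cv2.boxPoints(r);print(st[i],b.round(1).tolist())
P=np.array([ray(d,*q,161) for q in b]);print(P.round(1).tolist(),P.mean(0))
a=[P[1]-P[0],P[2]-P[1]];L=max(a,key=np.linalg.norm);print([np.linalg.norm(x).round(1) for x in a],"bar dir",np.arctan2(-L[0],L[1]))
print("bar ends",ray(d,323,195,161),ray(d,333.5,308,161))
print("collar", ray(d,328,223,61))
def tri(u,v,U,V):
    A=ray(d,u,v,0);A2=ray(d,u,v,200);B=ray(t,U,V,0);B2=ray(t,U,V,200)
    z=[(np.linalg.norm(ray(d,u,v,h)-ray(t,U,V,h)),h) for h in range(0,250,2)];e,h=min(z);return e.round(1),h,ray(d,u,v,h).round(0)
print("yellow1 bar far end",tri(533,310,267,163),"base",tri(447,243,271,193))
print("yellow2 base",tri(345,335,333,208))
```

```text
[ 309  194   36  120 3034] [[306.5, 195.5], [337.79998779296875, 193.1999969482422], [346.70001220703125, 311.8999938964844], [315.3999938964844, 314.20001220703125]]
[[516.4, 134.4, 161.0], [532.1, 144.2, 161.0], [573.2, 79.3, 161.0], [556.0, 68.5, 161.0]] [544.39884231 106.58665344 161.        ]
[np.float64(18.5), np.float64(76.8)] bar dir -2.577296247241763
bar ends [524.85758781 139.19042616 161.        ] [564.30202589  77.78511985 161.        ]
collar [545.6387479  107.11543391  61.        ]
yellow1 bar far end (np.float64(5.3), 152, array([686., 135., 152.])) base (np.float64(9.6), 54, array([652., 140.,  54.]))
yellow2 base (np.float64(11.6), 12, array([627.,  -6.,  12.]))
```

Run:
```python
from h import *
go(545,106,204,2.136)
```

```text
t=0..1.9 shift [-0.121, 0.097, 9.971] turn [-0.0004, -0.0016, -0.0813] steps 1.99
```

send_rows:
  rows:
    - [[0.1,0.1,2,0,0,-0.04],[0.1,0.1,4.5,0,0,-0.083],[0.1,0.1,7,0,0,-0.083],[0.1,0.1,9,0,0,-0.083],[0.1,0.1,10,0,0,-0.083],[0.1,0.1,10,0,0,-0.083]]

```text
clock: 2.5
eef_pos: [543.8, 107.1, 202.8]
tool_rot: [-3.139, -0.002, 2.137]
force: [-0.3, -1.1, 0.6]
width: 85.7
gripper_force: 0.0
```

send_rows:
  rows:
    - [[0,0,0,0,0,0],[0,0,0,0,0,0],[0,0,0,0,0,0],[0,0,0,0,0,0],[0,0,0,0,0,0],[0,0,0,0,0,0],[0,0,0,0,0,0],[0,0,0,0,0,0]]
  grip: 255

```text
clock: 3.3
eef_pos: [545.4, 106.0, 204.5]
tool_rot: [3.14, 0.0, 2.135]
force: [0.2, -0.6, 5.8]
width: 17.4
gripper_force: 59.6
```

send_rows:
  rows:
    - [[0,0,-1,0,0,0],[0,0,-3,0,0,0],[0,0,-5.5,0,0,0],[0,0,-8.5,0,0,0],[0,0,-11.5,0,0,0],[0,0,-14.5,0,0,0],[0,0,-17,0,0,0],[0,0,-18,0,0,0],[0,0,-18,0,0,0]]

```text
clock: 4.2
eef_pos: [545.1, 105.8, 384.8]
tool_rot: [3.14, 0.0, 2.135]
force: [0.9, -0.2, -3.4]
width: 16.8
gripper_force: 59.2
```

Run:
```python
from h import *
s=ctrl.read_state();print(s["eef_pos"],s["tool_rot"],s["force"],s["width"])
go(540,-270,384,1.3)
```

```text
[545.08832436 105.84968707 384.76206241] [3.13994890e+00 4.80281564e-04 2.13474101e+00] [ 0.8512155  -0.21671682 -3.38381328] 16.750495776359205
t=0..4.2 shift [-31.493, -20.52, 0.058] turn [0.0017, -0.0002, 0.8347] steps 7.52
```

send_rows:
  rows:
    - [[-2,-1.3,0,0,0,0.05],[-5.5,-3.6,0,0,0,0.15],[-9.5,-6.2,0,0,0,0.26],[-13.5,-8.8,0,0,0,0.37],[-17.5,-11.4,0,0,0,0.48],[-21.5,-14,0,0,0,0.59],[-25.5,-16.6,0,0,0,0.7],[-29,-18.9,0,0,0,0.8],[-31.5,-20.5,0,0,0,0.835],[-31.5,-20.5,0,0,0,0.835]]

```text
clock: 5.2
eef_pos: [536.9, -276.4, 381.9]
tool_rot: [-3.138, 0.005, 1.289]
force: [-0.4, 0.0, -3.0]
width: 17.0
gripper_force: 59.1
```

send_rows:
  rows:
    - [[0,0,0,0,0,0],[0,0,0,0,0,0],[0,0,0,0,0,0]]

```text
clock: 5.5
eef_pos: [540.2, -268.4, 383.2]
tool_rot: [-3.14, -0.001, 1.302]
force: [-0.7, 0.7, -3.4]
width: 16.8
gripper_force: 59.1
```

Run:
```python
from h import *
d=cam("wrist");p=d["pixels"][...,::-1].copy();cv2.imwrite("pics/w2.png",p);t=cam("top");cv2.imwrite("pics/t2.png",cv2.resize(t["pixels"][170:270,360:490,::-1],None,fx=5,fy=5,interpolation=2))
s=ctrl.read_state();print(s["eef_pos"],s["tool_rot"],s["width"])
print(proj(d,(557,-192,166)))
```

```text
[ 540.34247132 -268.73683835  383.70812879] [-3.14117071e+00 -5.87632161e-04  1.30154871e+00] 16.874585387261913
[319.08745187 131.20267888]
```

View pics/w2.png

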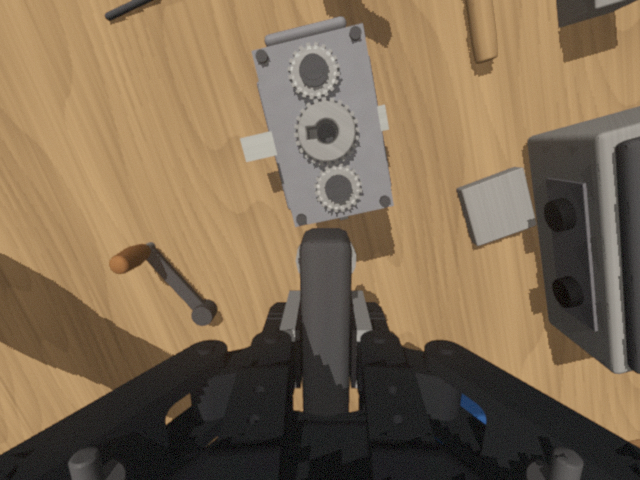

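The wrist view shows the hub at about (326,131) with its keyway to the left at (309,132). The T-bar is held at (327,320), and its feather side is also left. I'll measure in an enlarged crop.

Run:
```python
import cv2,numpy as np
p=cv2.imread("pics/w2.png");a=cv2.resize(p[90:172,285:370],None,fx=7,fy=7,interpolation=2)
cv2.imwrite("pics/c2.png",a)
```

```text
(no output)
```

View pics/c2.png

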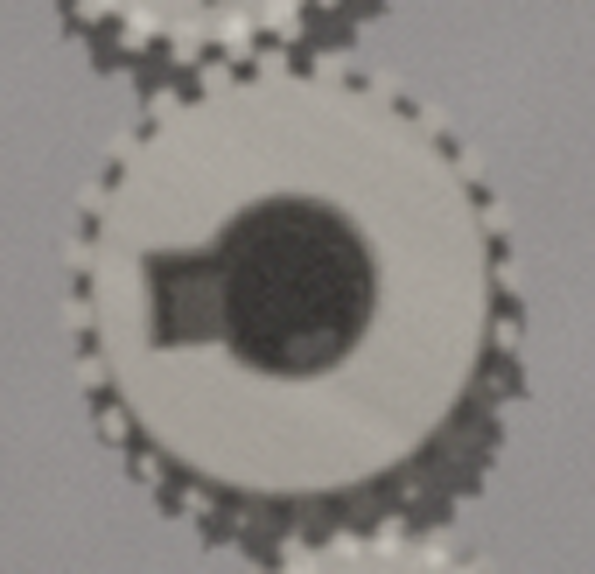

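```bash
python3 - <<'E'
from h import *
T=np.eye(4);T[:3,:3]=R.from_euler("xyz",[-3.1412,-.0006,1.3015]).as_matrix();T[:3,3]=[540.2,-268.6,383.5]
d=ctrl.get_image("wrist");d["extrinsics"]=T@np.array(d["mount"])
f=lambda x,y,z=166:ray(d,285+(x+.5)/7-.5,90+(y+.5)/7-.5,z)
c=f(296,286);print(c,f(292,284),"diam",np.linalg.norm(f(296,193)-f(296,379)))
for a,b in(((150,299),(296,286)),((148,258),(215,247)),((158,347),(225,338))):
    v=f(*a)-f(*b);print(np.arctan2(v[1],v[0]),np.linalg.norm(v))
# tip of key / bar in view: bar axis
w=d["pixels"]
g=w.max(2);
for r in (240,250,260,270):
    print(r,[int(x) for x in g[r,290:365:3]])
E
cat >> h.py <<'E'
E
```

```text
[ 562.99556542 -193.36225505  166.        ] [ 562.63229251 -193.04694177  166.        ] diam 19.235144343041632
2.955704779248092 15.925258585602485
3.0254155452504805 7.348411279314258
2.998934208282742 7.3853008936906
240 [181, 176, 182, 175, 80, 62, 75, 79, 75, 78, 76, 71, 76, 76, 73, 72, 70, 71, 64, 53, 102, 106, 114, 106, 110]
250 [177, 181, 173, 106, 82, 82, 88, 92, 90, 90, 86, 87, 90, 89, 91, 84, 92, 84, 78, 73, 55, 151, 109, 113, 110]
260 [177, 184, 162, 73, 79, 85, 86, 86, 88, 88, 90, 88, 88, 86, 86, 88, 87, 84, 78, 76, 58, 158, 126, 137, 172]
270 [179, 176, 188, 135, 80, 83, 86, 91, 91, 92, 90, 86, 85, 89, 89, 84, 82, 81, 77, 75, 61, 163, 183, 181, 181]
```

Run:
```python
from h import *
d=cam("wrist");E=np.array(d["mount"])
s=ctrl.read_state();z=s["eef_pos"][2]-42
for v in(226,229,232):
    q=ray(d,327,v,z)-s["eef_pos"];print(v,R.from_euler("xyz",s["tool_rot"]).inv().apply(q))
go(562.5,-193,362,1.42)
```

```text
226 [43.39476351  1.50546268 42.0121409 ]
229 [42.41685346  1.50567689 42.01186767]
232 [41.43440795  1.50589209 42.01159318]
t=0..5.7 shift [7.932, 0.11, 2.196] turn [0.0, -0.0003, -0.119] steps 1.65
```

send_rows:
  rows:
    - [[2,0,0,0,0,-0.04],[5,0.05,0,0,0,-0.1],[7.5,0.05,0,0,0,-0.12],[7.9,0.05,0.5,0,0,-0.12],[7.9,0.05,1.5,0,0,-0.12],[7.9,0.05,2.2,0,0,-0.12],[7.9,0.05,2.2,0,0,-0.12],[7.9,0.05,2.2,0,0,-0.12]]

```text
clock: 6.5
eef_pos: [561.3, -195.0, 361.6]
tool_rot: [-3.141, 0.001, 1.418]
force: [0.0, -1.0, -2.4]
width: 17.2
gripper_force: 59.0
```

Run:
```python
from h import *
s=ctrl.read_state();print(s["eef_pos"],s["tool_rot"],s["force"])
d=cam("side");t=cam("top")
u=proj(d,(562,-193,172));v=proj(t,(562,-193,172));print(u,v)
def c(d,u):
    x,y=u.astype(int);p=d["pixels"][max(y-40,0):y+40,max(0,x-45):x+45,::-1];return cv2.resize(p,(400,355),interpolation=2)
cv2.imwrite("pics/c3.png",np.hstack([c(d,u),c(t,v)]))
```

```text
[ 561.27255032 -194.97840789  361.63691793] [-3.14092827e+00  5.34155196e-04  1.41798361e+00] [ 1.05357437e-04 -9.57806639e-01 -2.39597466e+00]
[411.03960434 205.66318679] [426.14585932 212.8001862 ]
```

View pics/c3.png

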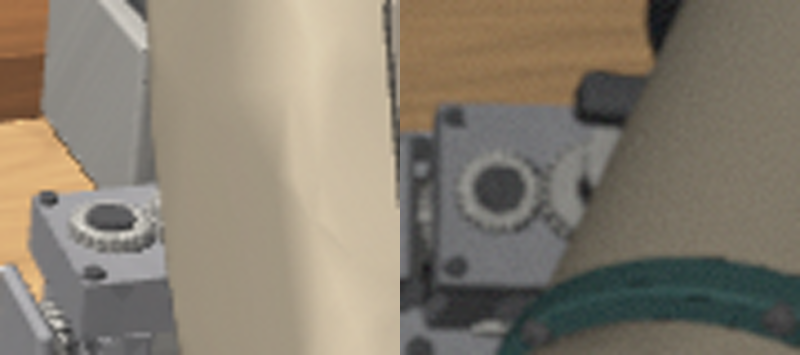

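Both views are blocked by the arm, so I'll go down by feel in small steps.

Run:
```python
from h import *
s=ctrl.read_state();print(s["eef_pos"],s["tool_rot"],s["force"])
go(562.2,-192.8,350,1.42)
```

```text
[ 561.65890348 -194.76536896  362.13015575] [3.14111874e+00 4.17126356e-04 1.41855136e+00] [ 0.09905925 -0.65705739 -2.77262567]
t=0..6.6 shift [0.203, 0.023, 1.213] turn [0.0005, 0.0004, -0.0014] steps 0.25
```

send_rows:
  rows:
    - [[0.2,0.05,0.4,0,0,0],[0.2,0.05,0.8,0,0,0],[0.2,0.05,1.1,0,0,0],[0.2,0.05,1.3,0,0,0],[0.2,0.05,1.5,0,0,0],[0.2,0.05,1.6,0,0,0]]

```text
clock: 7.2
eef_pos: [562.5, -192.0, 345.7]
tool_rot: [-3.141, -0.0, 1.42]
force: [-0.1, -0.3, -2.7]
width: 16.9
gripper_force: 59.1
```

send_rows:
  rows:
    - [[0,0,0.1,0,0,0],[0,0,0.2,0,0,0],[0,0,0.3,0,0,0]]

```text
clock: 7.5
eef_pos: [562.5, -192.1, 342.9]
tool_rot: [3.142, 0.0, 1.42]
force: [-0.2, -0.3, -3.3]
width: 17.5
gripper_force: 59.1
```

The tip is in the bore with no side force. Continuing down.

send_rows:
  rows:
    - [[0,0,0.1,0,0,0],[0,0,0.2,0,0,0],[0,0,0.3,0,0,0],[0,0,0.4,0,0,0],[0,0,0.4,0,0,0]]

```text
clock: 8.0
eef_pos: [562.5, -192.0, 338.7]
tool_rot: [-3.141, -0.0, 1.42]
force: [0.2, 0.8, -2.4]
width: 17.2
gripper_force: 59.1
```

send_rows:
  rows:
    - [[0,0,0.1,0,0,0],[0,0,0.2,0,0,0],[0,0,0.3,0,0,0],[0,0,0.4,0,0,0],[0,0,0.4,0,0,0]]

```text
clock: 8.5
eef_pos: [562.5, -192.0, 334.7]
tool_rot: [-3.141, -0.0, 1.42]
force: [0.2, 0.0, -3.0]
width: 16.9
gripper_force: 59.1
```

The tip is about 15 mm deep with no contact, so the feather has entered the keyway. The plunger should come at about z=326, with home near 314.

send_rows:
  rows:
    - [[0,0,0.2,0,0,0],[0,0,0.4,0,0,0],[0,0,0.6,0,0,0],[0,0,0.8,0,0,0],[0,0,1,0,0,0],[0,0,1.1,0,0,0],[0,0,1.1,0,0,0]]

```text
clock: 9.2
eef_pos: [562.6, -192.2, 324.9]
tool_rot: [3.141, -0.0, 1.42]
force: [-2.3, 1.2, 5.3]
width: 16.9
gripper_force: 60.3
```

send_rows:
  rows:
    - [[0,0,0.2,0,0,0],[0,0,0.4,0,0,0],[0,0,0.5,0,0,0],[0,0,0.6,0,0,0],[0,0,0.6,0,0,0]]

```text
clock: 9.7
eef_pos: [562.6, -192.2, 319.3]
tool_rot: [3.14, -0.0, 1.42]
force: [-2.8, 0.5, 7.0]
width: 17.0
gripper_force: 60.6
```

send_rows:
  rows:
    - [[0,0,0.1,0,0,0],[0,0,0.2,0,0,0],[0,0,0.3,0,0,0],[0,0,0.4,0,0,0],[0,0,0.4,0,0,0]]

```text
clock: 10.2
eef_pos: [562.6, -192.3, 315.6]
tool_rot: [3.14, -0.0, 1.42]
force: [-3.0, 1.2, 8.6]
width: 17.2
gripper_force: 60.8
```

send_rows:
  rows:
    - [[0,0,0.05,0,0,0],[0,0,0.1,0,0,0],[0,0,0.15,0,0,0],[0,0,0.15,0,0,0]]

```text
clock: 10.6
eef_pos: [562.7, -192.3, 315.5]
tool_rot: [3.139, -0.001, 1.42]
force: [-5.7, 1.9, 17.4]
width: 17.1
gripper_force: 62.2
```

send_rows:
  rows:
    - [[0,0,0.05,0,0,0],[0,0,0.1,0,0,0],[0,0,0.1,0,0,0],[0,0,0.1,0,0,0],[0,0,0.1,0,0,0],[0,0,0.1,0,0,0]]

```text
clock: 11.2
eef_pos: [562.7, -192.4, 315.5]
tool_rot: [3.138, -0.001, 1.42]
force: [-6.4, 2.6, 23.7]
width: 16.6
gripper_force: 63.1
```

Run:
```python
from h import *
d=cam("wrist");cv2.imwrite("pics/w3.png",d["pixels"][...,::-1])
s=ctrl.read_state();print(s["clock"],s["eef_pos"],s["force"],s["width"])
```

```text
11.25 [ 562.64174214 -192.37314245  315.5230704 ] [-6.76928241  3.22198908 23.60768917] 16.733939146117873
```

View pics/w3.png

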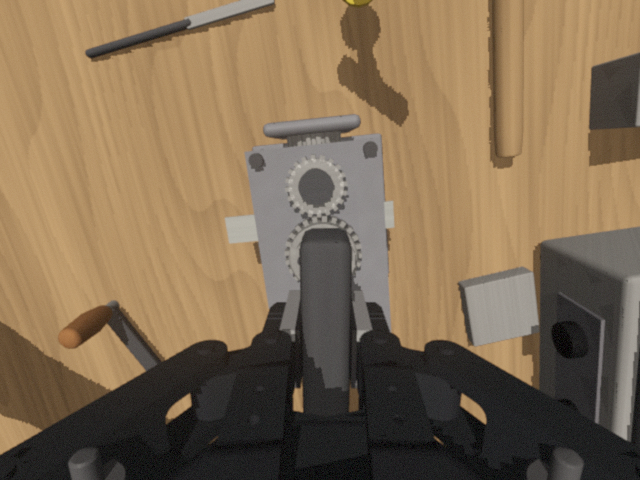

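The wrist view shows the key seated in the hub at (325,255). The height has stopped at 315.5 mm, which puts the tip 36 mm below the hub face, and the push is holding at 24 N. Handing in.

```bash
python3 -c "
from cell import ctrl
print(ctrl.finish_job())"
```

```text
the job is handed in; nothing more can be done
None
```

The T-key is in the hub with its feather in the keyway, pushed fully home and still gripped with about 24 N of push. I handed the job in at 11.3 s and haven't been told the verdict.

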